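# Shut the control box and present the screwdriver to its cover

## Robot

A 7-joint arm with a two-finger parallel gripper is mounted at the origin on a cart in front of the work surface, level with it; the furniture and walls round the work are solid. World frame = base frame: x ahead of the robot, y to its left, z up, the work surface at z = 0. Lengths are in mm, angles in rad, forces in N, time in s.
With the tool pointing down it reaches from about 425 to 950 mm from the base axis. Payload 4.7 kg.
Tool frame: the origin (TCP) lies midway between the tips of the shut fingers; the grasp point (between the pads) lies 19 mm behind it; y points along the fingers, z is the direction in which the jaws open and shut, and the axes are right-handed (so a half turn about y gives the same grasp; the last joint's range is limited). The gripper opens to 85 mm and grips with 20 to 120 N. Pads are 22 mm wide; open, the fingers measure 114 mm over their backs; the gripper's body (76 mm by 85 mm) begins 54 mm behind the grasp point. The pads swing forward as they close: fully open they stand 13 mm farther back than shut.
Start: joints at [-1.362, 0.469, -0.049, 1.532, 0.024, 1.141, -0.082], TCP at [158.963, 656.035, 203.935] pointing down, gripper open.
Joint ranges: [-2.59, 2.59], [-0.33, 1.99], [-1.39, 1.29], [0.1, 2.45], [-1.04, 4.18], [0.21, 1.99], [-2.66, 2.66]. Speed limits (rad/s): [2.57, 2.57, 3.14, 3.14, 3.14, 3.14, 3.14].

## Interface

Orientations are given as a rotation vector (axis times angle).
In Python, from station import * gives the robot as it stands. The module is installed in compiled form; this text tells all that it offers.
- The arm moves only by the tool drive_tool, never from a script. Its argument "plan" is a list of rows, each a list of 7 numbers: the turn, a rotation vector about the tool's x, y, z in degrees, then the shift along the tool's x, y, z in mm, then the finger opening in mm, from 0 to 85.4. In form: [[wx, wy, wz, tx, ty, tz, claw], ...]. A call has 1 to 12 rows; each row shifts and turns the commanded pose from where the row before left it, along the tool's axes as they then stand; what a row does not reach is not made up. A row lasts 1/12 s, in which the tool goes at most 41.7 mm and 7.16 degrees, less where a joint would pass 70% of its speed; a pose out of reach is approached as far as the arm can. A call with a gripper value outside its range is refused whole. The fingers move at their own pace and stop on an object; "force" is the grip in N (left out, the last holds). Time passes only in rows, so rows that do not move let the fingers close. It gives the time, the measured TCP pose, the force and the opening at its end, in the units of the state.
- state(): the state, without advancing time (a new reading comes with each control period).
- read_camera(name): name is "scene" or "top" or "wrist"; returns (picture, depth): 384x512x3 uint8, red, green, blue; 384x512 float32, mm along the optical axis (not along the pixel's ray), 0 where there is no reading.
- calibration(name): a dict with "intrinsics" (3x3 intrinsics, pixels), "view" (4x4, takes a point from world to camera coordinates); the wrist camera has in their place "T_tool_cam" (4x4, takes a point from camera to tool coordinates, whose origin is the TCP and whose axes are the tool frame's). Camera axes: x right, y down, z forward; pixel columns grow to the right and rows downward; lengths in mm; the calibration is good to about 2 mm. A picture is of the moment at which its call begins: read the wrist's pose just before it. calibration takes no time and is no camera call.
- sign_off(): hands the job in, once; it reports no verdict.
The state is a dict: "time": time; "joint_positions": joint angles; "dq": joint speeds; "joint_torque": joint torques, N m; "position": TCP position; "tool_rot": TCP orientation; "contact_force": force on the tool from outside, world axes, zero at the start; "ft_torque": the same for the moment, N m; "grip_width": opening from 0.0 (shut) to 1.0 (fully open).
Only numpy, scipy, OpenCV 4.12 (cv2) and the standard library are available. Lean on these libraries where they do the work, as an engineer would, in place of code of your own. Each camera call takes 0.05 s, during which the arm holds its last target. There are 200 camera calls.

## Task

Push the open cover of the grey steel control box fully shut; then draw the screwdriver (not the chisel) out of its sloping stand, turn it level and point it squarely at the upper lug on the cover's right-hand edge, tip a few centimetres short of the lug and not touching the box, ready to fasten the cover. Finish while still holding it there in the gripper; leave the chisel and the other things where they are.

Things in the scene. Friction and masses are not known exactly. Their poses are not given: they have to be found in the camera images.
- steel_enclosure_cover (a joint): hinge of the control box's front cover, rad: 0 = shut, about 1.3 = wide open. The hinge is vertical, at the cover's left edge seen from the robot; opening swings the free right edge towards the robot and round to the left. It has light friction (about 0.3 N m, some 2 N at its free edge), no spring and no latch, and stays where it is left.
- steel_enclosure: grey steel control box standing fixed on the bench, 130 (x) x 178 (y) x 343 (z) mm. Origin at the centre of its underside on the bench; its x axis points from the cover into the box (away from the robot), y to the left, z up. When shut, the outer face of the cover lies 50 mm in front of the origin (x = -0.050) and spans y = -0.072 to +0.082, z = 0 to 0.319.
- cover_hinge (a point): point on the cover's vertical hinge line, fixed on the box, 0.289 m above the bench (box frame: x = -0.048, y = +0.084); axes as the box's. The cover is a flat 3 mm sheet that runs 0.156 m from this line to its free edge (0.173 m with the lugs), its outer face about 2 mm outside the hinge line.
- upper_lug (a point): middle of the front of the uppermost of the three small square lugs (18 mm wide, 22 mm high, 8 mm thick) that stand out to the right of the cover's free edge; moves with the cover. With the cover shut it lies at x = -0.053, y = -0.080, z = 0.289 in the box's frame. Axes turn with the cover: when shut they are the box's (x into the box, y left, z up).
- driver_handle (a point): middle of the yellow handle of the 180 mm screwdriver, on its axis. x axis along the tool from handle to tip; handle 92 mm long (46 mm either side of this point), 20 mm wide along its y, 26 mm thick along its z; the thin 6 mm shaft goes on to the tip. At the start the tool slopes 45 degrees, tip down and away from the robot, handle up and towards the robot, its y axis level. About 90 g.
- driver_tip (a point): tip of the screwdriver's shaft, 124 mm along x from the handle's middle; axes as the handle's.
- driver_stand_mouth (a point): mouth of the hole in the screwdriver's stand, at the middle of the block's sloping top face, 110 mm above the bench. The stand is a fixed 130 x 70 mm steel foot with a 44 x 44 x 50 mm wooden block at 45 degrees between two cheeks (up to 92 mm high); the hole is 9 mm square, right through. The shaft stands 78 mm deep in it and is drawn out along its own axis, up and towards the robot. Site axes: x level, away from the robot, in the plane of the slope; z up.
- driver_stand: that stand; origin at the centre of the foot's underside, x level away from the robot, z up.
- driver: the screwdriver as a whole; same axes as its handle point, origin on the underside of its middle, not on its axis: use the two points above.
- chisel_handle (a point): middle of the orange-brown handle (122 mm long, 33 mm thick) of the wood chisel (252 mm) that slopes in a second stand of the same kind, about 0.2 m beside the first; which stand is on which side varies. To be left in its stand.
- tape_measure_centre (a point): tape measure in a rounded yellow case standing on the bench, 36 x 70 x 63 mm; centre. Bystander.
- screw_carton_centre (a point): small white carton, 60 x 101 x 32 mm; centre. Bystander.

How it is judged (in metres and radians):
On the way, in this order (a step that is already met when the one before it is completed fails the run):
1. the cover is shut while the screwdriver still stands in its stand (value of joint steel_enclosure_cover below 0.06 rad and distance of driver_tip from where it was at the start of the episode below 0.03 m), for 0.2 s.
2. the screwdriver is drawn clear of the hole (distance between driver_tip and driver_stand_mouth above 0.02 m and height (world z) of driver_tip above 0.1 m and contact force between driver and driver_stand below 0.1 N and contact force between the fingers and driver above 1 N), for 0.1 s.
At the end, for the whole second after the job is handed in: Cover shut (0.06 rad); the gripper holds the screwdriver still, level within 15 degrees, within 17 degrees of square to the cover, tip 5 to 90 mm in front of the upper lug and within 20 mm of its middle sideways, 25 mm in height, touching neither box nor stand (value of joint steel_enclosure_cover below 0.06 rad and x of driver_tip in the frame of upper_lug between -0.09 and -0.005 m and y of driver_tip in the frame of upper_lug between -0.02 and 0.02 m and z of driver_tip in the frame of upper_lug between -0.025 and 0.025 m and x of driver_handle in the frame of upper_lug below -0.11 m and angle between driver_handle's own x axis and vertical between 1.311 and 1.831 rad and angle between the x axis of driver_handle and the x axis of steel_enclosure, either way round below 0.3 rad and contact force between the fingers and driver above 1 N and contact force between driver and steel_enclosure below 0.2 N and contact force between driver and driver_stand below 0.2 N and linear speed of driver below 0.05 m/s); the arm keeps its last pose, push and grip.
It fails at once if the chisel is pulled from its stand or shifted more than 30 mm (distance of chisel_handle from where it was at the start of the episode above 0.03 m).
It fails at once if the tape measure is shifted more than 30 mm (distance of tape_measure_centre from where it was at the start of the episode above 0.03 m).
It fails at once if the white carton is shifted more than 30 mm (distance of screw_carton_centre from where it was at the start of the episode above 0.03 m).
It also fails if it takes over 51 s, if anything falls off the work surface, if the arm or the gripper's body presses on something with over 40 N, if the wrist force passes 120 N, or if a joint passes its speed limit or range.

## Working session

There is one attempt and no reset: what is moved stays moved. The work goes in short steps, Python scripts to look and compute and a tool call to move; the robot and the scene stay as the last step left them, time stands still between calls to the robot, and variables do not carry over. Pictures are saved under pics/ and viewed, about 8 in all and at most 12, crops included, and the job is handed in when it is done.

Besides the shell and the picture viewer there is one more tool, called after "Request:" as name([rows], argument=value, ...), one row to a line, values as JSON. drive_tool: Moves the arm, as the interface text tells. Its arguments: {"type":"object","properties":{"plan":{"type":"array","items":{"type":"array","items":{"type":"number"}}},"force":{"type":"number"}},"required":["plan"]}

```bash
mkdir -p pics; python3 - <<'E'
from station import *
import cv2,numpy as np
s=state();print(s)
for n in("scene","top"):
    p,d=read_camera(n);cv2.imwrite(f"pics/{n}0.png",p[...,::-1]);np.savez(f"pics/{n}0.npz",p=p,d=d)
    print(n,calibration(n))
print(calibration("wrist"))
E
```

```text
{'time': 0.0, 'joint_positions': array([-1.36191092,  0.46945798, -0.04860972,  1.53370293,  0.02411495,
        1.14099112, -0.08230501]), 'dq': array([ 0.00116495,  0.00038773,  0.00221821,  0.0004865 ,  0.00194102,
       -0.00206537, -0.00067767]), 'joint_torque': array([ 4.11957226e-04, -5.10342264e+01, -4.63799271e-02, -2.37704855e+01,
        1.06675801e-02,  7.57323462e-03,  3.36871693e-06]), 'position': array([158.83299267, 655.38646471, 202.84656364]), 'tool_rot': array([-1.56469505,  0.18681268, -0.18656882]), 'contact_force': array([-0.18496676,  0.11739772, -0.60585635]), 'ft_torque': array([-0.01836975,  0.01971824, -0.01263403]), 'grip_width': 1.001037279360839}
scene {'intrinsics': array([[375.14575702,   0.        , 259.6312507 ],
       [  0.        , 375.14575702, 189.47762413],
       [  0.        ,   0.        ,   1.        ]]), 'view': array([[ 7.23799516e-01, -6.89710402e-01,  2.03426079e-02,
        -5.78537699e+02],
       [-4.61950016e-01, -5.06260404e-01, -7.28218776e-01,
         3.10362081e+02],
       [ 5.12558722e-01,  5.17687130e-01, -6.85042767e-01,
 
[... 461 characters left out ...]
],
       [ 1.65175445e-01,  1.51461220e-02, -9.86147893e-01,
         1.18154322e+03],
       [ 0.00000000e+00,  0.00000000e+00,  0.00000000e+00,
         1.00000000e+00]])}
{'intrinsics': array([[267.51268402,   0.        , 252.17763457],
       [  0.        , 267.51268402, 195.61743106],
       [  0.        ,   0.        ,   1.        ]]), 'T_tool_cam': array([[ 6.68329244e-04,  9.48767440e-01,  3.15974520e-01,
        -8.13309960e+01],
       [ 2.13030265e-04, -3.15974719e-01,  9.48767586e-01,
        -1.70453598e+02],
       [ 9.99999754e-01, -5.66776987e-04, -4.13291325e-04,
        -7.30404737e-01],
       [ 0.00000000e+00,  0.00000000e+00,  0.00000000e+00,
         1.00000000e+00]])}
```

View pics/scene0.png

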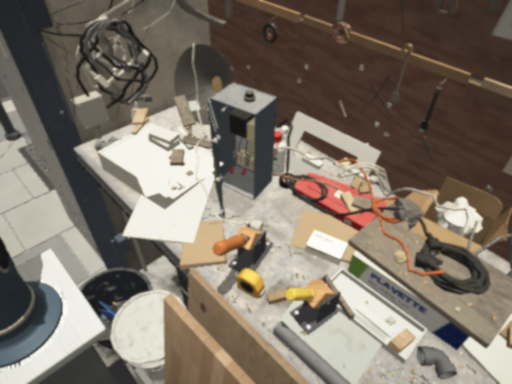

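View pics/top0.png

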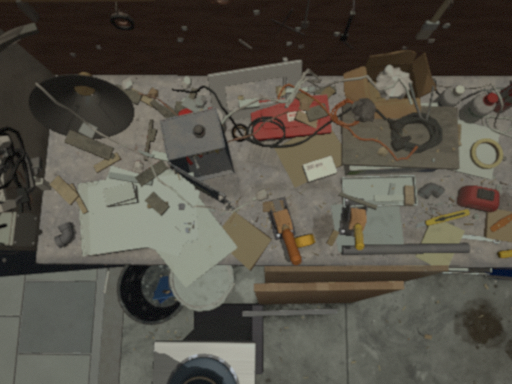

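```bash
cat >h.py <<'E'
import numpy as np,cv2
from station import *
from scipy.spatial.transform import Rotation as R
def cloud(n,d,pose=None):
    c=calibration(n);K=c["intrinsics"];v,u=np.mgrid[:384,:512]
    P=np.stack([(u-K[0,2])/K[0,0]*d,(v-K[1,2])/K[1,1]*d,d],-1)
    if n!="wrist":
        V=c["view"];return (P-V[:3,3])@V[:3,:3]
    T=c["T_tool_cam"];P=P@T[:3,:3].T+T[:3,3]
    return P@R.from_rotvec(pose[1]).as_matrix().T+pose[0]
E
python3 - <<'E'
from h import *
print(R.from_rotvec(state()["tool_rot"]).as_matrix().round(3))
D={n:np.load(f"pics/{n}0.npz") for n in("scene","top")}
W={n:cloud(n,D[n]["d"]) for n in D}
# crops
a=D["top"]["p"][130:270,150:380,::-1];b=D["scene"]["p"][80:330,190:360,::-1]
a=cv2.resize(a,None,fx=2.2,fy=2.2,interpolation=3);b=cv2.resize(b,None,fx=1.7,fy=1.7,interpolation=3)
m=np.zeros((max(a.shape[0],b.shape[0]),a.shape[1]+b.shape[1],3),np.uint8);m[:a.shape[0],:a.shape[1]]=a;m[:b.shape[0],a.shape[1]:]=b
cv2.imwrite("pics/m1.png",m);print(m.shape,a.shape)
# yellow handle/ pixels
for n in D:
    p=D[n]["p"];w=W[n]
    hsv=cv2.cvtColor(p,cv2.COLOR_RGB2HSV)
    y=(hsv[...,0]>18)&(hsv[...,0]<32)&(hsv[...,1]>150)&(hsv[...,2]>120)
    k,l,st,_=cv2.connectedComponentsWithStats(y.astype(np.uint8))
    for i in range(1,k):
        if st[i,4]>25:
            q=w[l==i];print(n,st[i],np.median(q,0).round(),q.min(0).round(),q.max(0).round())
            c=q-q.mean(0);print(np.linalg.svd(c,full_matrices=False)[2][0])
# high points: box/cover
w=W["top"];q=(w[...,2]>200)&(w[...,0]<900)&(w[...,2]<420)
v,u=np.nonzero(q);print("high",u.min(),u.max(),v.min(),v.max())
for vv in range(110,212,6):
    print(vv,[tuple(w[vv,uu].round().astype(int)) for uu in range(160,240,10)])
E
```

```text
[[ 0.972 -0.     0.236]
 [-0.236 -0.002  0.972]
 [ 0.    -1.    -0.002]]
(425, 795, 3) (308, 506, 3)
scene [237 269  26  25 221] [ 462. -331.   54.] [ 444. -348.   26.] [ 484. -283.   64.]
[-0.27765327  0.90836566  0.31269872]
scene [286 289  29  11 244] [ 466. -466.  160.] [ 437. -474.  114.] [ 509. -446.  179.]
[ 0.76208498 -0.1906136  -0.61878344]
top [427 218  11   7  40] [ 532. -727.   15.] [ 523. -744.   13.] [ 543. -713.   21.]
[-3.11514630e-01  9.50240886e-01  9.45770726e-04]
top [356 224   6   8  27] [ 504. -463.  130.] [ 423. -473.  123.] [ 513. -191. 1266.]
[-0.07002057  0.23307076  0.96993564]
top [297 235  16  12 144] [ 464. -310.   62.] [ 449. -336.   51.] [ 483. -289.   68.]
[-0.26946967  0.96168421 -0.05049338]
top [357 236   7  14  71] [ 456. -455.  172.] [ 423. -464.  154.] [ 476. -191. 1266.]
[-0.03202408  0.23383237  0.97174939]
top [501 250  11   8  67] [ 430. -951.   26.] [ 420. -968.   20.] [ 442. -191. 1266.]
[-0.00594873  0.52350882  0.85199949]
high 0 366 74 228
110 [(np.int64(901), np.int64(168), np.int64(34)), (np.int64(906), np.int64(138), np.int64(20)), 
[... 5509 characters left out ...]
p.int64(107)), (np.int64(587), np.int64(107), np.int64(83)), (np.int64(586), np.int64(75), np.int64(90)), (np.int64(587), np.int64(44), np.int64(88)), (np.int64(597), np.int64(25), np.int64(15)), (np.int64(599), np.int64(-6), np.int64(3)), (np.int64(588), np.int64(-49), np.int64(81)), (np.int64(600), np.int64(-72), np.int64(2))]
206 [(np.int64(565), np.int64(130), np.int64(110)), (np.int64(566), np.int64(103), np.int64(98)), (np.int64(567), np.int64(74), np.int64(90)), (np.int64(568), np.int64(43), np.int64(86)), (np.int64(569), np.int64(13), np.int64(84)), (np.int64(573), np.int64(-13), np.int64(47)), (np.int64(579), np.int64(-40), np.int64(3)), (np.int64(575), np.int64(-76), np.int64(34))]
```

View pics/m1.png

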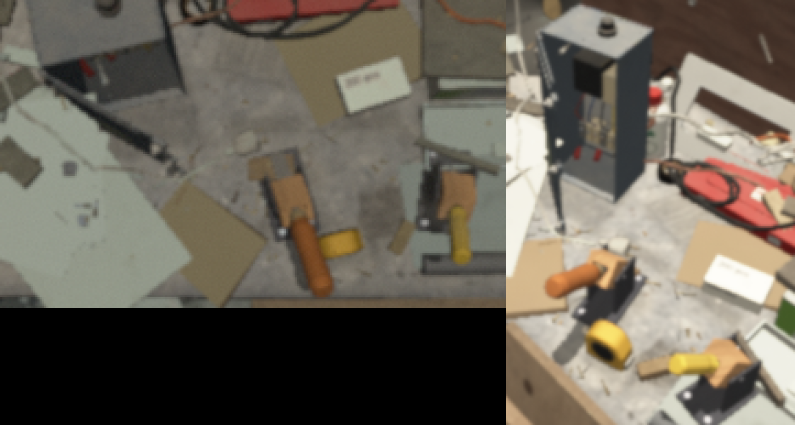

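```bash
python3 - <<'E'
from h import *
D={n:np.load(f"pics/{n}0.npz") for n in("scene","top")}
for n in D:
    w=cloud(n,D[n]["d"])
    m=(w[...,2]>304)&(w[...,2]<326)&(w[...,0]>600)&(w[...,0]<850)&(abs(w[...,1])<150)
    k,l,st,_=cv2.connectedComponentsWithStats(m.astype(np.uint8));i=1+st[1:,4].argmax()
    q=w[l==i];print(n,len(q),np.median(q[:,2]));r=cv2.minAreaRect(q[:,:2].astype(np.float32));print(r,cv2.boxPoints(r).round().tolist())
    m=(w[...,2]>30)&(w[...,2]<312)&(w[...,0]>500)&(w[...,0]<660)&(w[...,1]<60)&(w[...,1]>-120)
    m&=(w[...,2]>200)
    q=w[m];print("cover",len(q));
    vx=cv2.fitLine(q[:,:2].astype(np.float32),cv2.DIST_HUBER,0,.01,.01).ravel();print(vx)
    t=(q[:,:2]-vx[2:])@vx[:2];print(np.percentile(t,[0,2,98,100]),q[:,2].max(),vx[2:]+t.min()*vx[:2],vx[2:]+t.max()*vx[:2])
# driver surroundings
w=cloud("top",D["top"]["d"])
for v in range(205,255,3):print(v,[tuple(int(x) for x in w[v,u]) for u in range(342,376,4)])
E
```

```text
scene 1200 315.31253508720835
((692.589599609375, -7.526145935058594), (186.67730712890625, 153.89889526367188), 13.619758605957031) [[584.0, 45.0], [620.0, -104.0], [801.0, -60.0], [765.0, 89.0]]
cover 310
[ 4.7715247e-01  8.7882054e-01  5.9923627e+02 -2.7132729e+01]
[-68.58712723 -66.72330734 100.40979736 104.63937166] 311.8263811271587 [566.50975014 -87.40850467] [649.1652014   64.82650037]
top 2321 315.6732616678402
((729.7816162109375, -0.13497161865234375), (111.8316879272461, 151.8584747314453), 13.670838356018066) [[658.0, 60.0], [693.0, -87.0], [802.0, -61.0], [766.0, 87.0]]
cover 250
[ 4.8753110e-01  8.7310565e-01  6.0184399e+02 -2.5334309e+01]
[-70.05819635 -67.9426269   95.71774824 101.66022487] 311.6827643506825 [567.68844491 -86.50251535] [651.40651496  63.4258076 ]
205 [(584, -441, 7), (580, -449, 35), (573, -448, 97), (583, -478, 20), (582, -490, 23), (582, -503, 23), (574, -498, 92), (580, -523, 44), (580, -536, 44)]
208 [(573, -440, 13), (570, -446, 44), (564, -449, 92), (564, -460, 94), (422, -191, 1266), (570, -497, 45), (565, -498, 90), (575, -533, 5), (571, -537
[... 1665 characters left out ...]
70), (461, -463, 169), (467, -518, 0), (467, -529, 6), (467, -542, 5)]
244 [(457, -439, 1), (457, -451, 5), (457, -464, 7), (457, -478, 1), (453, -449, 177), (453, -460, 179), (457, -513, 18), (457, -524, 22), (457, -537, 23)]
247 [(447, -438, 4), (447, -447, 27), (447, -458, 31), (447, -471, 30), (444, -450, 171), (445, -462, 170), (447, -508, 36), (448, -521, 32), (448, -534, 30)]
250 [(438, -438, 2), (438, -445, 33), (438, -458, 32), (438, -470, 33), (438, -484, 28), (438, -496, 32), (438, -508, 34), (438, -521, 32), (438, -533, 34)]
253 [(428, -437, 11), (428, -446, 28), (428, -459, 27), (428, -471, 27), (428, -483, 30), (429, -497, 26), (429, -509, 27), (429, -523, 22), (429, -535, 26)]
```

The scene shows the box with its cover about 42° open, the chisel on the left of the two near stands, and the yellow-handled screwdriver on the right (top view ≈(360,235)). The tape measure is at (303,240) and the carton at (320,168). The box is yawed about 13°, with the hinge at about (654,64).

I'll shut the fingers, rise, and move in front of the cover.

Request:
drive_tool([
  [0, 7, 0, 0, -8, 0, 0],
  [0, 7, 0, 0, -8, 0, 0],
  [0, 7, 0, 0, -8, 0, 0],
  [0, 7, 0, 0, -8, 0, 0],
  [0, 7, 0, 0, -8, 0, 0],
  [0, 7, 0, 0, -8, 0, 0],
  [0, 7, 0, 0, -8, 0, 0],
  [0, 7, 0, 0, -8, 0, 0],
  [0, 7, 0, 0, -8, 0, 0],
], force=60)

```text
time: 0.85
position: [158.9, 655.7, 275.7]
tool_rot: [-1.309, 1.04, -1.041]
contact_force: [0.3, -0.1, -0.6]
grip_width: 0.001
```

Request:
drive_tool([
  [0, 0, 0, 34.4, 0, 16.8, 0],
  [0, 0, 0, 34.4, 0, 16.8, 0],
  [0, 0, 0, 34.4, 0, 16.8, 0],
  [0, 0, 0, 34.4, 0, 16.8, 0],
  [0, 0, 0, 34.4, 0, 16.8, 0],
  [0, 0, 0, 34.4, 0, 16.8, 0],
  [0, 0, 0, 34.4, 0, 16.8, 0],
  [0, 0, 0, 34.4, 0, 16.8, 0],
  [0, 0, 0, 34.4, 0, 16.8, 0],
  [0, 0, 0, 34.4, 0, 16.8, 0],
  [0, 0, 0, 34.4, 0, 16.8, 0],
  [0, 0, 0, 34.4, 0, 16.8, 0],
])

```text
time: 1.85
position: [451.2, 299.3, 275.7]
tool_rot: [-1.311, 1.036, -1.035]
contact_force: [1.1, 1.5, -0.0]
grip_width: 0.003
```

Request:
drive_tool([
  [0, 0, 0, 36.8, 0, 0, 0],
  [0, 0, 0, 36.8, 0, 0, 0],
  [0, 0, 0, 36.8, 0, 0, 0],
  [0, 0, 0, 36.8, 0, 0, 0],
  [0, 0, 0, 36.8, 0, 0, 0],
  [0, 0, 0, 36.8, 0, 0, 0],
  [0, 0, 0, 36.8, 0, 0, 0],
  [0, 0, 0, 36.8, 0, 0, 0],
  [0, 0, 0, 36.8, 0, 0, 0],
  [0, 0, 0, 36.8, 0, 0, 0],
  [0, 0, 0, 0, 0, 0, 0],
])

```text
time: 2.77
position: [535.7, -66.0, 276.2]
tool_rot: [-1.309, 1.042, -1.048]
contact_force: [0.2, -0.6, 0.8]
grip_width: 0.006
```

```bash
python3 - <<'E'
from h import *
s=state();print(s["position"],R.from_rotvec(s["tool_rot"]).as_matrix().round(3),s["joint_positions"].round(2))
O=np.array([720.2,-6.6]);c,q=np.cos(.234),np.sin(.234);B=np.array([[c,-q],[q,c]])
print("box frame",(s["position"][:2]-O)@B)
E
```

```text
[535.65951935 -65.99063142 276.20355897] [[ 0.219  0.001  0.976]
 [-0.976 -0.005  0.219]
 [ 0.005 -1.    -0.   ]] [-0.51  0.21  0.66  1.79 -0.13  1.19  0.41]
box frame [-193.28206999  -14.98257386]
```

Request:
drive_tool([
  [0, 0, 0, -5, 0, 15, 0],
  [0, 0, 0, 0, 0, 15, 0],
  [0, 0, 0, 0, 0, 12, 0],
  [0, 0, 0, 0, 0, 12, 0],
  [0, 0, 0, 0, 0, 12, 0],
  [0, 0, 0, 0, 0, 12, 0],
  [0, 0, 0, 0, 0, 12, 0],
  [0, 0, 0, 0, 0, 12, 0],
  [0, 0, 0, 0, 0, 9, 0],
  [0, 0, 0, 0, 0, 6, 0],
  [0, 0, 0, 0, 0, 4, 0],
  [0, 0, 0, 0, 0, 3, 0],
])

```text
time: 3.77
position: [652.9, -25.7, 274.1]
tool_rot: [-1.316, 1.041, -1.036]
contact_force: [-2.9, -3.6, -1.5]
grip_width: -0.002
```

Request:
drive_tool([
  [0, 0, 0, 0, 0, 2, 0],
  [0, 0, 0, 0, 0, 1, 0],
  [0, 0, 0, 0, 0, 1, 0],
  [0, 0, 0, 0, 0, 0, 0],
])

```text
time: 4.1
position: [658.5, -22.5, 275.2]
tool_rot: [-1.312, 1.037, -1.035]
contact_force: [-2.8, -1.8, -1.6]
grip_width: -0.002
```

Request:
drive_tool([
  [0, 0, 0, 0, 0, 2, 0],
  [0, 0, 0, 0, 0, 1, 0],
  [0, 0, 0, 0, 0, 0, 0],
])

```text
time: 4.35
position: [659.6, -22.1, 275.4]
tool_rot: [-1.314, 1.04, -1.032]
contact_force: [-8.7, -2.9, -1.1]
grip_width: 0.001
```

Request:
drive_tool([
  [0, 0, 0, 0, 0, 2, 0],
  [0, 0, 0, 0, 0, 1, 0],
  [0, 0, 0, 0, 0, 0, 0],
])

```text
time: 4.6
position: [659.6, -22.1, 275.4]
tool_rot: [-1.318, 1.046, -1.029]
contact_force: [-17.0, -3.8, 3.1]
grip_width: -0.002
```

```bash
python3 - <<'E'
from h import *
s=state();print(s["position"],s["contact_force"])
p,d=read_camera("top");cv2.imwrite("pics/t2.png",cv2.resize(p[100:230,140:270,::-1],None,fx=4,fy=4,interpolation=3))
w=cloud("top",d)
for v in range(146,178,3):print(v,[tuple(int(x) for x in w[v,u]) for u in range(166,240,8)])
E
```

```text
[659.61940069 -22.08674654 275.3646482 ] [-17.02298644  -3.8250329    3.14894593]
146 [(593, -29, 666), (597, -39, 655), (599, -51, 648), (614, -53, 595), (640, -51, 505), (655, -59, 454), (694, -57, 316), (694, -78, 315), (785, -68, 1), (785, -95, 1)]
149 [(589, -29, 665), (592, -39, 654), (595, -50, 644), (609, -53, 593), (637, -49, 494), (650, -58, 447), (687, -57, 314), (687, -78, 314), (690, -97, 302), (774, -95, 3)]
152 [(583, -30, 667), (586, -40, 656), (590, -50, 641), (605, -52, 588), (635, -46, 475), (646, -57, 435), (683, -56, 301), (687, -75, 286), (684, -97, 297), (764, -95, 2)]
155 [(579, -30, 666), (582, -40, 654), (587, -48, 634), (628, -30, 477), (632, -44, 464), (677, -34, 292), (680, -53, 280), (686, -72, 257), (732, -76, 83), (754, -95, 0)]
158 [(574, -30, 666), (577, -40, 654), (583, -47, 629), (626, -27, 461), (629, -41, 447), (674, -31, 271), (678, -50, 254), (684, -69, 234), (691, -89, 206), (743, -96, 2)]
161 [(568, -31, 668), (572, -40, 653), (660, 27, 292), (625, -22, 438), (627, -38, 428), (672, -27, 245), (678, -45, 221), (683, -66, 203), (690, -86, 174),
[... 157 characters left out ...]
688, -83, 143), (723, -96, -3)]
167 [(558, -31, 668), (562, -40, 652), (658, 40, 231), (661, 21, 217), (618, -35, 408), (670, -17, 182), (676, -37, 155), (682, -57, 130), (687, -79, 106), (712, -96, 1)]
170 [(553, -31, 668), (557, -40, 652), (657, 47, 199), (660, 27, 186), (612, -35, 404), (668, -12, 149), (673, -33, 127), (679, -54, 99), (687, -76, 66), (694, -99, 32)]
173 [(549, -31, 667), (552, -40, 651), (655, 54, 166), (658, 34, 152), (607, -33, 394), (667, -6, 109), (673, -27, 85), (678, -50, 61), (685, -72, 28), (685, -99, 31)]
176 [(544, -32, 668), (548, -40, 648), (662, 72, 85), (655, 40, 120), (660, 19, 97), (666, 0, 71), (673, -21, 38), (679, -44, 5), (680, -70, 1), (680, -97, 1)]
```

View pics/t2.png

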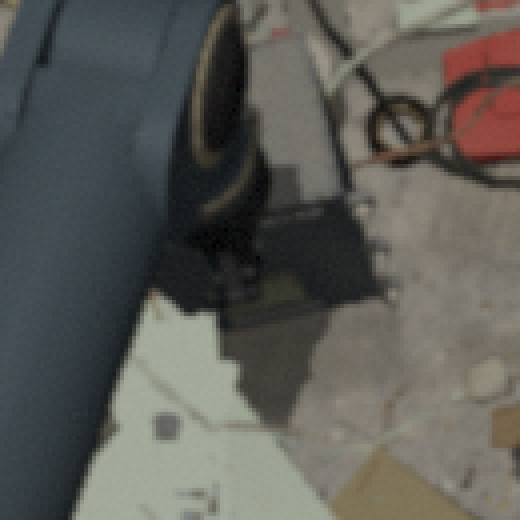

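The cover is shut: contact force rises to 17 N with no further travel, and the cover plane is parallel to the box front, with lugs at around (92,52), (95,62) and (98,73) in crop/4 pixels. I'll retreat and go to the screwdriver.

Request:
drive_tool([
  [0, 0, 0, 0, 0, -6, 0],
  [0, 0, 0, 0, 0, -20, 0],
  [0, 0, 0, 0, 0, -25, 0],
  [0, 0, 0, 0, 0, -25, 0],
  [0, 0, 0, 0, 0, -25, 0],
  [0, 7.1, 0, 0, -6, 0, 60],
  [0, 7.1, 0, 0, -6, 0, 60],
  [0, 7.1, 0, 0, -6, 0, 60],
  [0, 7.1, 0, 0, -6, 0, 60],
  [0, 7.1, 0, 0, -6, 0, 60],
  [0, 7.1, 0, 0, -6, 0, 60],
  [0, 7.1, 0, 0, -6, 0, 60],
])

```text
time: 5.65
position: [568.6, -42.8, 319.5]
tool_rot: [-0.83, 1.66, -1.661]
contact_force: [0.5, 0.1, 0.5]
grip_width: 0.704
```

Request:
drive_tool([
  [0, 7.1, 0, 0, -6, 0, 60],
  [0, 7.1, 0, 0, -6, 0, 60],
  [0, 7.1, 0, 0, -6, 0, 60],
  [0, 7.1, 0, 0, -6, 0, 60],
  [0, 7.1, 0, 0, -6, 0, 60],
  [0, 7.1, 0, 0, -6, 0, 60],
  [0, 7.1, 0, 0, 0, 0, 60],
  [0, 7.1, 0, 0, 0, 0, 60],
  [0, 7.1, 0, 0, 0, 0, 60],
  [0, 0, 0, 0, 0, 0, 60],
])

```text
time: 6.48
position: [568.4, -42.9, 354.9]
tool_rot: [-0.195, -2.131, 2.129]
contact_force: [0.0, 0.8, 0.4]
grip_width: 0.704
```

```bash
python3 - <<'E'
from h import *
s=state();M=R.from_rotvec(s["tool_rot"]).as_matrix();print(s["position"],M.round(3),s["joint_positions"].round(2))
print(M.T@(np.array([475,-460,290])-s["position"]))
E
```

```text
[568.40341051 -42.94187817 354.85786758] [[-0.984  0.004 -0.177]
 [ 0.177  0.001 -0.984]
 [-0.004 -1.    -0.002]] [-0.81  0.29  1.05  1.61 -0.26  1.39 -1.47]
[ 18.21692298  64.05528247 427.12209211]
```

Request:
drive_tool([
  [0, 0, 0, 1.6, 5.8, 38.8, 60],
  [0, 0, 0, 1.6, 5.8, 38.8, 60],
  [0, 0, 0, 1.6, 5.8, 38.8, 60],
  [0, 0, 0, 1.6, 5.8, 38.8, 60],
  [0, 0, 0, 1.6, 5.8, 38.8, 60],
  [0, 0, 0, 1.6, 5.8, 38.8, 60],
  [0, 0, 0, 1.6, 5.8, 38.8, 60],
  [0, 0, 0, 1.6, 5.8, 38.8, 60],
  [0, 0, 0, 1.6, 5.8, 38.8, 60],
  [0, 0, 0, 1.6, 5.8, 38.8, 60],
  [0, 0, 0, 1.6, 5.8, 38.8, 60],
  [0, 0, 0, 0, 0, 0, 60],
])

```text
time: 7.48
position: [468.4, -469.5, 289.6]
tool_rot: [-0.197, -2.117, 2.129]
contact_force: [-2.0, -0.2, 0.4]
grip_width: 0.704
```

```bash
python3 - <<'E'
from h import *
s=state();M=R.from_rotvec(s["tool_rot"]).as_matrix();print(s["position"],M.round(3),s["joint_positions"].round(2))
p,d=read_camera("wrist");cv2.imwrite("pics/w1.png",p[...,::-1])
w=cloud("wrist",d,(s["position"],s["tool_rot"]));np.savez("pics/w1.npz",p=p,w=w)
p,d=read_camera("top");wt=cloud("top",d)
# cover plane / box
for nm in("top","scene"):
    if nm=="scene": wt=cloud(nm,read_camera(nm)[1])
    q=wt[(abs((wt[...,0]-720.2)*.973+(wt[...,1]+6.6)*.232+50)<12)&(wt[...,2]>40)&(wt[...,2]<300)&(abs(wt[...,1])<95)]
    l=cv2.fitLine(q[:,:2].astype(np.float32),cv2.DIST_HUBER,0,.01,.01).ravel();print(nm,len(q),l,np.degrees(np.arctan2(-l[0]*np.sign(l[1]),abs(l[1]))))
hsv=cv2.cvtColor(np.load("pics/w1.npz")["p"],cv2.COLOR_RGB2HSV)
y=(hsv[...,0]>18)&(hsv[...,0]<34)&(hsv[...,1]>130)&(hsv[...,2]>100)&(w[...,2]>80)&(w[...,2]<230)
k,l,st,_=cv2.connectedComponentsWithStats(y.astype(np.uint8));i=1+st[1:,4].argmax();q=w[l==i];print(st[i],q.min(0),q.max(0),np.median(q,0))
L=cv2.fitLine(q.astype(np.float32),cv2.DIST_HUBER,0,.01,.01).ravel();print(L,np.degrees(np.arctan2(L[1],L[0])))
t=(q-L[3:])@L[:3];print(L[3:]+np.outer(np.percentile(t,[1,99]),L[:3]))
E
```

```text
[ 468.44556125 -469.4740061   289.60583623] [[-0.983 -0.002 -0.185]
 [ 0.185 -0.006 -0.983]
 [ 0.001 -1.     0.006]] [ 0.09  0.53  0.98  1.49 -0.44  1.35 -0.65]
top 1342 [ 2.4069227e-01 -9.7060150e-01  6.7694434e+02 -4.0953533e+01] 13.9274025
scene 3179 [ 2.4397077e-01 -9.6978259e-01  6.7027972e+02 -1.6376652e+01] 14.1210165
[ 232  136   21   72 1310] [ 439.69379173 -475.72255262   97.607101  ] [ 516.19303826 -443.76331737  179.16318559] [ 476.99066423 -460.12760771  155.05336833]
[ 7.3947358e-01 -1.2556331e-01 -6.6137183e-01  4.8009619e+02
 -4.6035782e+02  1.5284891e+02] -9.63696
[[ 450.6800982  -455.36293835  179.15813041]
 [ 517.46321055 -466.70277355  119.42851985]]
```

View pics/w1.png

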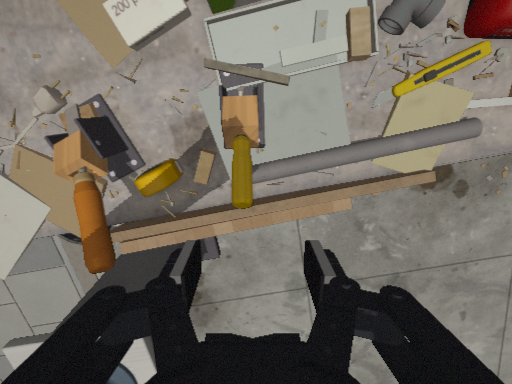

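Wrist view: the screwdriver handle is at (242,170), in its wooden block at (240,120). The chisel is at (95,220) and the tape measure at (158,178), both well to the left. I'll check that the descent is clear.

```bash
python3 - <<'E'
import numpy as np
w=np.load("pics/w1.npz")["w"].reshape(-1,3)
for x in range(360,560,20):
    print(x,[int(np.percentile(w[(abs(w[:,0]-x)<10)&(abs(w[:,1]-y)<10)][:,2],97)) if ((abs(w[:,0]-x)<10)&(abs(w[:,1]-y)<10)).sum()>3 else None for y in range(-540,-370,20)])
E
```

```text
360 [None, None, None, None, None, None, None, None, None]
380 [38, 38, 38, 38, 38, 38, 37, 38, 38]
400 [35, 35, 35, 35, 35, 34, 34, 32, 31]
420 [25, 27, 27, 27, 26, None, 1, 1, 1]
440 [33, 391, 33, 33, 177, 176, 2, 1, 1]
460 [408, 406, 362, 155, 178, 358, 391, 66, 66]
480 [407, 408, 412, 413, 412, 406, 404, 381, 66]
500 [7, 6, 9, 137, 414, 406, 407, 407, 1]
520 [8, 7, 93, 126, 126, 123, 5, 2, 1]
540 [8, 8, 115, 460, 125, 125, 6, 1, 1]
```

Request:
drive_tool([
  [0, 0, 0, 0, 15, -5, 60],
  [0, 0, 0, 1, 15, -5, 60],
  [0, 0, 0, 1, 15, -1, 60],
  [0, 0, 0, 0, 15, 0, 60],
  [0, 0, 0, 0, 10, 0, 60],
  [0, 0, 0, 0, 0, 0, 60],
])

```text
time: 8.13
position: [475.1, -447.2, 218.2]
tool_rot: [-0.184, -2.133, 2.127]
contact_force: [1.4, 0.5, -0.6]
grip_width: 0.704
```

Request:
drive_tool([
  [0, 0, 0, 2, 0, 5, 60],
  [0, 0, 0, 2, 0, 5, 60],
  [0, 0, 0, 0, 0, 0, 60],
  [0, 0, 0, 0, 0, 0, 60],
])

```text
time: 8.47
position: [467.5, -460.4, 221.2]
tool_rot: [-0.193, -2.127, 2.129]
contact_force: [0.1, 0.3, 1.1]
grip_width: 0.704
```

```bash
python3 - <<'E'
from h import *
s=state();M=R.from_rotvec(s["tool_rot"]).as_matrix();print(s["position"],M.round(3),s["joint_positions"].round(2),s["dq"].round(3))
p,d=read_camera("wrist");w=cloud("wrist",d,(s["position"],s["tool_rot"]))
hsv=cv2.cvtColor(p,cv2.COLOR_RGB2HSV)
y=(hsv[...,0]>18)&(hsv[...,0]<34)&(hsv[...,1]>130)&(hsv[...,2]>100)&(w[...,2]>80)&(w[...,2]<230)
k,l,st,_=cv2.connectedComponentsWithStats(y.astype(np.uint8));i=1+st[1:,4].argmax();q=w[l==i];print(st[i])
L=cv2.fitLine(q.astype(np.float32),cv2.DIST_HUBER,0,.01,.01).ravel();print(L,np.degrees(np.arctan2(L[1],L[0])))
t=(q-L[3:])@L[:3];e=L[3:]+np.outer(np.percentile(t,[1,99]),L[:3]);print(e)
ax=e.mean(0)-12*np.array([.70,-.12,.707]);print("mid axis",ax)
g=ax+5*np.array([-.7,.12,.707]);tcp=g-[0,0,20];print("move",M.T@(tcp-s["position"]))
cv2.imwrite("pics/w2.png",p[...,::-1])
E
```

```text
[ 467.51865685 -460.44586252  221.15210938] [[-0.984  0.001 -0.179]
 [ 0.179 -0.001 -0.984]
 [-0.001 -1.     0.001]] [ 0.09  0.57  0.95  1.6  -0.48  1.22 -0.61] [-0.006  0.003 -0.011  0.006 -0.006 -0.001 -0.003]
[ 237  140   27   92 2146]
[ 7.4523646e-01 -9.8939039e-02 -6.5941924e-01  4.8096786e+02
 -4.6063489e+02  1.5195187e+02] -7.5624747
[[ 450.41230176 -456.5782718   178.98883107]
 [ 516.88567998 -465.40340655  120.17015133]]
mid axis [ 475.24899087 -459.55083917  141.0954912 ]
move [-3.75685786 96.52465973 -2.33016724]
```

View pics/w2.png

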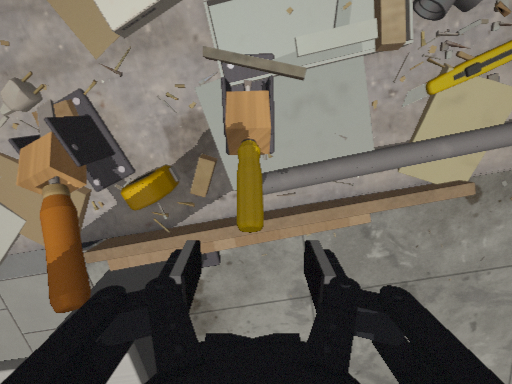

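The handle is centred between the fingers at (250,190). I'll descend, then close.

Request:
drive_tool([
  [0, 0, 0, -2, 14, -1, 60],
  [0, 0, 0, -2, 14, -1, 60],
  [0, 0, 0, 0, 14, 0, 60],
  [0, 0, 0, 0, 14, 0, 60],
  [0, 0, 0, 0, 14, 0, 60],
  [0, 0, 0, 0, 14, 0, 60],
  [0, 0, 0, 0, 8, 0, 60],
  [0, 0, 0, 0, 4, 0, 60],
  [0, 0, 0, 0, 0, 0, 60],
  [0, 0, 0, 0, 0, 0, 60],
])

```text
time: 9.35
position: [472.2, -458.5, 124.3]
tool_rot: [-0.191, -2.127, 2.129]
contact_force: [0.3, 0.3, 0.1]
grip_width: 0.703
```

Request:
drive_tool([
  [0, 0, 0, 0, 0, 0, 10],
  [0, 0, 0, 0, 0, 0, 10],
  [0, 0, 0, 0, 0, 0, 10],
  [0, 0, 0, 0, 0, 0, 10],
  [0, 0, 0, 0, 0, 0, 10],
  [0, 0, 0, 0, 0, 0, 10],
  [0, 0, 0, 0, 0, 0, 10],
], force=80)

```text
time: 9.93
position: [472.3, -458.2, 124.9]
tool_rot: [-0.191, -2.128, 2.128]
contact_force: [-1.2, 1.3, 5.8]
grip_width: 0.218
```

Request:
drive_tool([
  [0, 0, 0, 4, -4, 0, 5],
  [0, 0, 0, 6, -6, 0, 5],
  [0, 0, 0, 8, -8, 0, 5],
  [0, 0, 0, 8, -8, 0, 5],
  [0, 0, 0, 8, -8, 0, 5],
  [0, 0, 0, 8, -8, 0, 5],
  [0, 0, 0, 8, -8, 0, 5],
  [0, 0, 0, 8, -8, 0, 5],
  [0, 0, 0, 8, -8, 0, 5],
  [0, 0, 0, 8, -8, 0, 5],
  [0, 0, 0, 6, -6, 0, 5],
  [0, 0, 0, 0, 0, 0, 5],
])

```text
time: 10.93
position: [392.1, -444.7, 205.8]
tool_rot: [-0.194, -2.127, 2.129]
contact_force: [-0.4, -0.6, -1.3]
grip_width: 0.218
```

```bash
python3 - <<'E'
from h import *
s=state();M=R.from_rotvec(s["tool_rot"]).as_matrix();print(s["position"],s["contact_force"],s["grip_width"],M.round(3),s["joint_positions"].round(2))
p,d=read_camera("wrist");cv2.imwrite("pics/w3.png",p[...,::-1])
E
```

```text
[ 392.06821359 -444.6709075   205.78104076] [-0.37660004 -0.59190664 -1.2732186 ] 0.2177025095063293 [[-0.984  0.002 -0.179]
 [ 0.179 -0.001 -0.984]
 [-0.002 -1.     0.001]] [ 0.07  0.47  0.99  1.77 -0.44  1.13 -0.55]
```

View pics/w3.png

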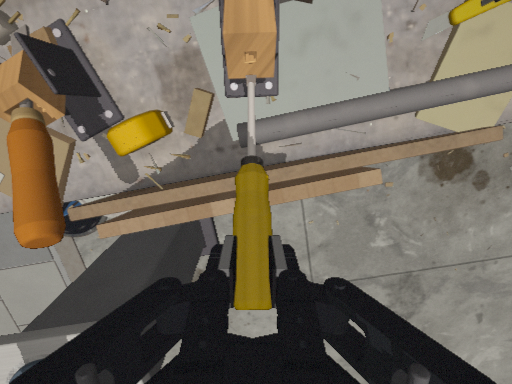

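The screwdriver is out: the shaft is visible from (253,155) to the tip at about (250,78), clear of the hole at (250,58). I'll raise it, then carry it left and forward.

Request:
drive_tool([
  [0, 0, 0, 0, -25, 0, 5],
  [0, 0, 0, 0, -33, 0, 5],
  [0, 0, 0, 0, -33, 0, 5],
  [0, 0, 0, 0, -33, 0, 5],
  [0, 0, 0, -7, 0, -35, 5],
  [0, 0, 0, -7, 0, -35, 5],
  [0, 0, 0, -7, 0, -35, 5],
  [0, 0, 0, -7, 0, -35, 5],
  [0, 0, 0, -7, 0, -35, 5],
  [0, 0, 0, -7, 0, -35, 5],
  [0, 0, 0, -7, 0, -35, 5],
  [0, 0, 0, -7, 0, -35, 5],
])

```text
time: 11.98
position: [498.9, -175.9, 327.9]
tool_rot: [-0.189, -2.129, 2.128]
contact_force: [0.8, -0.4, -1.0]
grip_width: 0.219
```

Request:
drive_tool([
  [0, -6, 0, 0, 0, 0, 5],
  [0, -6, 0, 0, 0, 0, 5],
  [0, -6, 0, 0, 0, 0, 5],
  [0, -6, 0, 0, 0, 0, 5],
  [0, 0, 6, 0, 0, 0, 5],
  [0, 0, 6, 0, 0, 0, 5],
  [0, 0, 6, 0, 0, 0, 5],
  [0, 0, 6, 0, 0, 0, 5],
  [0, 0, 6, 0, 0, 0, 5],
  [0, 0, 0, 0, 0, 0, 5],
])

```text
time: 12.82
position: [493.3, -179.2, 325.2]
tool_rot: [0.274, 1.901, -1.769]
contact_force: [-1.2, -0.3, -2.0]
grip_width: 0.213
```

```bash
cat >m.py <<'E'
from h import *
def main(tag):
    s=state();M=R.from_rotvec(s["tool_rot"]).as_matrix();print(s["time"],s["position"],s["contact_force"],s["grip_width"],M.round(3),s["joint_positions"].round(2))
    p,d=read_camera("wrist");cv2.imwrite(f"pics/{tag}.png",p[...,::-1])
    w=cloud("wrist",d,(s["position"],s["tool_rot"]));tw=(w-s["position"])@M
    np.savez(f"pics/{tag}.npz",p=p,d=d,w=w,t=tw)
    hsv=cv2.cvtColor(p,cv2.COLOR_RGB2HSV)
    y=(hsv[...,0]>18)&(hsv[...,0]<34)&(hsv[...,1]>130)&(hsv[...,2]>80)&(np.linalg.norm(tw,axis=-1)<110)
    k,l,st,_=cv2.connectedComponentsWithStats(y.astype(np.uint8));i=1+st[1:,4].argmax();q=tw[l==i];print(st[i])
    L=cv2.fitLine(q.astype(np.float32),cv2.DIST_HUBER,0,.01,.01).ravel();L*=np.sign(-L[0]) if 0 else 1
    a=L[:3]*np.sign(L[1]);t=(q-L[3:])@a;print("axis tool",a.round(3),"ends",(L[3:]+np.outer(np.percentile(t,[1,99]),a)).round(1).tolist())
    print("axis world",(M@a).round(3))
    return s,M,a
E
python3 - <<'E'
from m import *
main("w4")
E
```

```text
12.8167 [ 493.31406936 -179.17538517  325.23001111] [-1.15348631 -0.31924524 -1.9521819 ] 0.21310920523403737 [[-0.842  0.485  0.236]
 [-0.2    0.124 -0.972]
 [-0.501 -0.866 -0.008]] [-0.64 -0.24  0.97  2.06 -0.14  0.78 -0.9 ]
[ 233  163   39  147 4890]
axis tool [-0.736  0.677  0.011] ends [[20.4, -54.6, -0.1], [-44.6, 5.2, 1.0]]
axis world [ 0.951  0.22  -0.218]
```

Request:
drive_tool([
  [0, 0, 0, -5, 15, -6.5, 5],
  [0, 0, 0, -5, 15, -6.5, 5],
  [0, 0, 0, -5, 15, -6.5, 5],
  [0, 0, 0, -5, 15, -6.5, 5],
  [0, 0, 3, -5, 15, -6.5, 5],
  [0, 0, 3, 0, 0, 0, 5],
  [0, 0, 3, 0, 0, 0, 5],
  [0, 0, 3, 0, 0, 0, 5],
  [0, 0, 0, 0, 0, 0, 5],
  [0, 0, 0, 0, 0, 0, 5],
])

```text
time: 13.7
position: [548.7, -131.8, 276.1]
tool_rot: [0.448, 1.793, -1.634]
contact_force: [0.6, -0.2, -1.2]
grip_width: 0.219
```

```bash
python3 - <<'E'
from m import *
s,M,a=main("w5")
a=np.array([-.707,.707,0]);mid=s["position"]+M@[-3.5,-16.5,0];tip=mid+124*(M@a)
ex=np.array([.970,.242,0]);ey=np.array([-.242,.970,0]);lug=np.array([687.4,-97.5,289])
e=tip-lug;print("axis",M@a,"tip",tip,"in lug frame",e@ex,e@ey,e[2])
# measured tip: thin shaft points beyond the handle in tool frame
t=np.load("pics/w5.npz")["t"];q=t[(abs(t[...,2])<8)&(abs((t@np.array([.707,.707,0]))+14)<12)];u=q@np.array([-.707,.707,0])
print("along-axis range",np.percentile(u,[1,50,99,99.9]),u.max())
E
```

```text
13.7 [ 548.71485273 -131.79353141  276.05436655] [ 0.64780565 -0.15616593 -1.22680721] 0.21856870445831378 [[-0.722  0.649  0.24 ]
 [-0.179  0.16  -0.971]
 [-0.668 -0.744  0.001]] [-0.89 -0.2   1.19  2.23 -0.52  0.41 -0.55]
[ 233  163   39  147 4925]
axis tool [-0.735  0.678 -0.012] ends [[20.3, -54.7, 1.4], [-44.8, 5.3, 0.4]]
axis world [ 0.968  0.251 -0.014]
axis [ 0.96932608  0.23921908 -0.05365801] tip [ 660.73462292 -104.14078556  284.01584755] in lug frame -27.472485868626226 0.011459260740452278 -4.984152446258747
along-axis range [-52.97237389 -10.65824107 143.39592452 144.17666166] 144.7530984300436
```

View pics/w5.png

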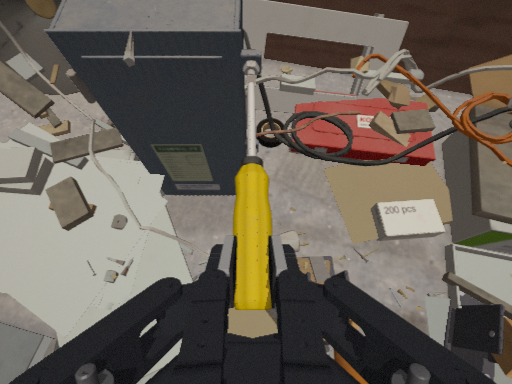

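The picture shows the shaft (251,80–155) aimed at the upper lug at about (251,62). I'll confirm the gap and lug position from the depth data.

```bash
python3 - <<'E'
from h import *
z=np.load("pics/w5.npz");t=z["t"];w=z["w"]
for v in range(46,112,4):print(v,[tuple(int(x) for x in w[v,u]) for u in (245,249,251,253,257)])
s=state();print(s["position"],abs(s["dq"]).max(),s["contact_force"])
p,d=read_camera("scene");ws=cloud("scene",d);cv2.imwrite("pics/s5.png",cv2.resize(p[70:230,180:340,::-1],None,fx=4,fy=4,interpolation=3))
E
```

```text
46 [(913, -29, 128), (887, -43, 149), (917, -39, 127), (918, -43, 127), (920, -50, 127)]
50 [(692, -90, 299), (693, -94, 298), (694, -95, 298), (694, -97, 298), (695, -100, 298)]
54 [(687, -92, 299), (689, -95, 298), (689, -96, 298), (689, -98, 299), (691, -101, 297)]
58 [(687, -91, 295), (687, -95, 295), (688, -97, 295), (688, -98, 295), (690, -101, 294)]
62 [(687, -91, 291), (684, -96, 294), (687, -97, 292), (686, -99, 293), (690, -101, 291)]
66 [(682, -93, 291), (680, -97, 294), (681, -98, 293), (682, -100, 293), (685, -103, 291)]
70 [(680, -93, 289), (679, -97, 290), (679, -99, 291), (680, -100, 290), (683, -103, 289)]
74 [(679, -93, 285), (676, -98, 290), (676, -99, 289), (677, -101, 289), (684, -103, 284)]
78 [(850, -45, 117), (668, -100, 293), (669, -101, 292), (668, -103, 294), (849, -66, 123)]
82 [(845, -46, 113), (664, -101, 293), (662, -103, 295), (664, -104, 293), (843, -68, 120)]
86 [(825, -52, 125), (658, -102, 294), (658, -104, 295), (659, -105, 294), (886, -59, 68)]
90 [(797, -59, 145), (654, -103, 294), (653, -105, 296), (655, -106, 294), (881, -60, 64)]
94 [(794, -60, 140), (651, -104, 293), (650, -106, 295), (650, -108, 294), (879, -61, 56)]
98 [(787, -62, 139), (645, -105, 295), (645, -107, 295), (647, -108, 293), (873, -62, 51)]
102 [(782, -63, 136), (642, -106, 294), (642, -108, 295), (642, -110, 295), (871, -63, 43)]
106 [(776, -65, 135), (637, -107, 295), (638, -109, 295), (639, -110, 294), (864, -64, 39)]
110 [(771, -66, 131), (635, -108, 294), (635, -110, 294), (635, -111, 294), (888, -59, 0)]
[ 549.26962317 -131.98697101  276.62376695] 0.012777321315184857 [ 0.1224743  -0.73356971 -0.63753727]
```

View pics/s5.png

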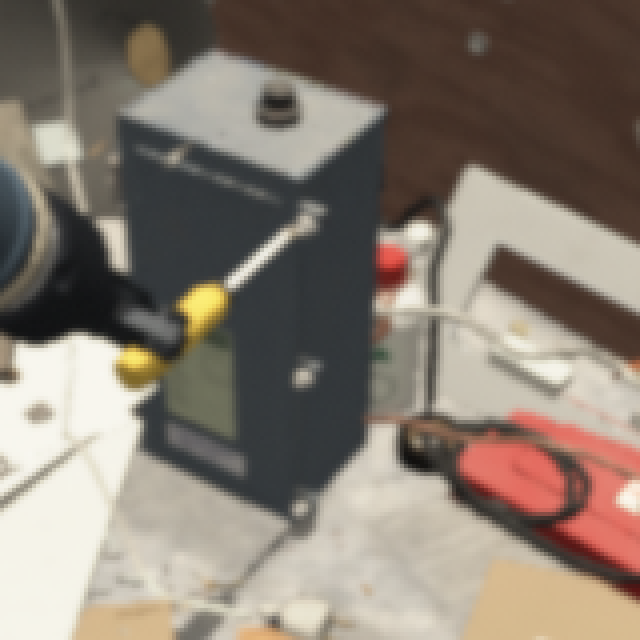

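The direction, height and sideways position are right, but the tip looks only about 10–20 mm short of the lug. I'll back off 25 mm for margin.

Request:
drive_tool([
  [0, 0, 0, 4.6, -4.2, 0, 5],
  [0, 0, 0, 4.6, -4.2, 0, 5],
  [0, 0, 0, 4.6, -4.2, 0, 5],
  [0, 0, 0, 4.6, -4.2, 0, 5],
  [0, 0, 0, 0, 0, 0, 5],
  [0, 0, 0, 0, 0, 0, 5],
  [0, 0, 0, 0, 0, 0, 5],
  [0, 0, 0, 0, 0, 0, 5],
])

```text
time: 14.47
position: [524.4, -138.4, 276.0]
tool_rot: [0.45, 1.792, -1.635]
contact_force: [0.5, -0.0, -1.1]
grip_width: 0.213
```

```bash
python3 - <<'E'
from m import *
s,M,a=main("w6")
a=np.array([-.707,.707,0]);tip=s["position"]+M@[-3.5,-16.5,0]+124*(M@a)
e=tip-[687.4,-97.5,289];print(M@a,tip,e@[.970,.242,0],e@[-.242,.970,0],e[2],abs(s["dq"]).max())
w=np.load("pics/w6.npz")["w"]
for v in range(50,112,4):print(v,[tuple(int(x) for x in w[v,u]) for u in (245,249,251,253,257)])
E
```

```text
14.4667 [ 524.35588    -138.44033803  276.04564905] [ 0.50731592 -0.02537794 -1.11942064] 0.2130494728615629 [[-0.722  0.65   0.238]
 [-0.178  0.159 -0.971]
 [-0.669 -0.743  0.001]] [-0.77 -0.24  1.08  2.26 -0.47  0.41 -0.58]
[ 233  163   39  147 4902]
axis tool [-0.733  0.681  0.   ] ends [[20.1, -54.9, 0.6], [-44.7, 5.3, 0.6]]
axis world [ 0.971  0.238 -0.016]
[ 0.96968427  0.23799927 -0.05260006] [ 636.40142902 -110.92785618  284.12938177] -52.71815504836104 -0.6833663196605115 -4.87061822530643 0.006707455250031165
50 [(679, -94, 289), (679, -98, 290), (679, -100, 290), (681, -101, 289), (684, -104, 288)]
54 [(680, -94, 285), (676, -98, 289), (677, -100, 288), (678, -102, 288), (690, -103, 279)]
58 [(896, -34, 98), (677, -98, 283), (676, -100, 285), (861, -58, 130), (901, -56, 98)]
62 [(871, -40, 110), (894, -42, 92), (896, -45, 91), (896, -49, 92), (859, -65, 125)]
66 [(854, -45, 117), (891, -43, 86), (893, -46, 85), (892, -50, 87), (856, -66, 120)]
70 [(847, -47, 115), (858, -51, 107), (839, -60, 124), (841, -63, 124), (843, -69, 123)]
74 [(828, -52, 124), (829, -59, 124), (833
[... 163 characters left out ...]
 -108, 293), (637, -110, 296), (640, -111, 293), (881, -61, 60)]
86 [(821, -53, 105), (633, -109, 295), (634, -111, 295), (634, -112, 294), (877, -62, 55)]
90 [(831, -50, 85), (630, -110, 294), (630, -112, 295), (631, -113, 294), (874, -63, 47)]
94 [(796, -60, 112), (625, -111, 294), (625, -113, 296), (626, -114, 294), (869, -65, 42)]
98 [(789, -61, 110), (621, -112, 294), (622, -114, 294), (623, -115, 294), (865, -65, 34)]
102 [(783, -63, 109), (618, -113, 294), (617, -115, 295), (617, -116, 295), (886, -61, 0)]
106 [(777, -64, 106), (613, -114, 294), (614, -116, 295), (614, -117, 295), (876, -64, 0)]
110 [(770, -66, 104), (610, -115, 295), (610, -117, 294), (609, -118, 296), (864, -66, 0)]
```

View pics/w6.png

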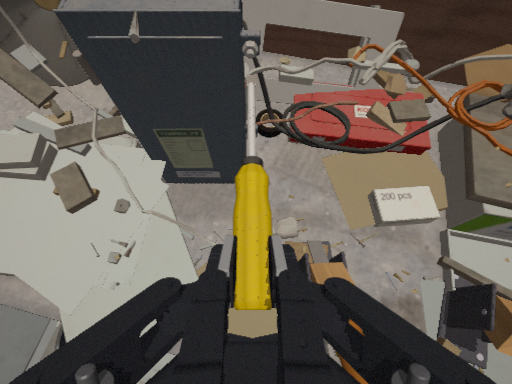

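The tip is at (251,80) and the lug at (251,42), with a clear gap of about 40 mm and nothing touching. Handing in.

```bash
python3 -c "
from station import *
print(sign_off());s=state();print(s['time'],s['contact_force'],s['grip_width'])"
```

```text
the job is handed in; nothing more can be done
None
the job is handed in; nothing more can be done
```

The job is handed in at about 14.5 s: the cover is shut, and the gripper is holding the screwdriver level, pointed squarely at the upper lug. The hand-in gave no verdict, so what follows is from my own checks.

- **Cover:** I pushed it with closed fingers until the force rose to about 17 N with no further travel. After I backed off, the cover plane measured 13.9–14.1° of yaw, against about 13.6° for the box. I did not measure the hinge angle any more finely than that, but it looks shut.
- **Screwdriver:** I gripped it by the handle at 80 N and drew it about 113 mm along its own axis. It came clear of the hole.
- **Final aim:** Within 5° of level and 2° of square to the cover. It lines up with the lug within about 1 mm sideways and 5 mm in height.
- **Gap:** The tip is about 40–50 mm short of the lug. The depth image gave about 43 mm and the grasp geometry about 53 mm. The two disagree by 10 mm, but both are well inside the allowed 5–90 mm.
- **At hand-in:** The arm was still, and the outside force was about 1 N.
- **Other objects:** The chisel, tape measure and carton were not touched at any point. I saw no movement in the pictures, but did not re-measure their positions at the end.

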